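# Lid and clip the rivet box

## Task

Put the blue lid on the rivet box so that it lies flat on the rim, then snap its four yellow clips down until each clicks and stays down by itself, one at a time and in opposite-corner order: after the first clip (any one) do the one diagonally across, then the remaining two. Press each clip only as hard as the click needs, stopping when you feel it go, because the plastic cracks if forced (over 20 N), and leave the glue jar, awl and wooden block where they are.

Things in the scene. Friction and masses are not known exactly. Their poses are not given: they have to be found in the camera images.
- box: Clear plastic rivet box: open tub 190 (its x) x 140 (its y) x 65 mm high, walls 4 mm, fixed to the bench. Origin: centre of its underside on the bench, z up. Outside each long wall (+y and -y) are two sprung black catch beads at x = -55 and +55 mm, nominally 57 mm up, reaching 9 mm out, each with a grey stop ledge whose top is 11 mm lower.
- box_rim (a point): Centre of the box opening (182 x 132 mm), level with the rim top, 65 mm above the box's origin; axes as the box's. Each catch bead with its ledge sits up to 4.5 mm higher or lower than nominal (uneven moulding, differs per corner, not measured): the depth at which a clip clicks must be felt.
- lid: Loose blue lid, plate 188 (its x) x 136 (its y) x 6 mm, about 0.3 kg. Origin: centre, level with the bottom of its four 14 mm feet, z up; plate from z = 14 to 20 mm. The tapered corner feet drop into the box opening with under 1 mm play a side; when home the plate lies on the rim, this origin 51 mm above the box's. Fits either way round. A yellow hinged clip at each corner.
- lid_handle (a point): Middle of the lid's black bar handle, 46 mm above and straight over the lid's origin, axes as the lid's. Bar 66 mm long (lid's x), 14 mm wide, 14 mm high, 19 mm gap under it to the plate, a post near each end. Grasp across its width, fingers closing along the lid's y.
- clip_fl (a joint): Hinge angle (rad) of the near-left (-x, +y) clip, named in the lid's axes. Axis along the lid's x through lid point (-55, +18, 23) mm; yellow plate 34 mm wide, reaching 66 mm towards the lid's +y edge; its hook is 60 mm out, 25 mm below the plate. 0 = level, positive = tip up (0.4 to 0.75 at start, held by light friction). Clicked it stays below 0.115; not clicked it springs back above 0.125.
- clip_fr (a joint): Hinge angle (rad) of the near-right (-x, -y) clip, named in the lid's axes. Axis along the lid's x through lid point (-55, -18, 23) mm; yellow plate 34 mm wide, reaching 66 mm towards the lid's -y edge; its hook is 60 mm out, 25 mm below the plate. 0 = level, positive = tip up (0.4 to 0.75 at start, held by light friction). Clicked it stays below 0.115; not clicked it springs back above 0.125.
- clip_bl (a joint): Hinge angle (rad) of the far-left (+x, +y) clip, named in the lid's axes. Axis along the lid's x through lid point (+55, +18, 23) mm; yellow plate 34 mm wide, reaching 66 mm towards the lid's +y edge; its hook is 60 mm out, 25 mm below the plate. 0 = level, positive = tip up (0.4 to 0.75 at start, held by light friction). Clicked it stays below 0.115; not clicked it springs back above 0.125.
- clip_br (a joint): Hinge angle (rad) of the far-right (+x, -y) clip, named in the lid's axes. Axis along the lid's x through lid point (+55, -18, 23) mm; yellow plate 34 mm wide, reaching 66 mm towards the lid's -y edge; its hook is 60 mm out, 25 mm below the plate. 0 = level, positive = tip up (0.4 to 0.75 at start, held by light friction). Clicked it stays below 0.115; not clicked it springs back above 0.125.
- pad_fl: Pressing plate of the near-left (-x, +y) clip. Origin: upper face, centre of the black ribbed pad (26 x 14 mm), 50 mm from the hinge axis, 2.5 mm above its plane; y points out to the tip (16 mm on), z is the face's normal. Pushed down here it resists from somewhere in 0.13 to 0.31 rad, needs 5 to 15 N, then the push suddenly drops to nearly nothing (the click); a hard stop follows 2 to 4 mm lower. Cracks over 20 N.
- pad_fr: Pressing plate of the near-right (-x, -y) clip. Origin: upper face, centre of the black ribbed pad (26 x 14 mm), 50 mm from the hinge axis, 2.5 mm above its plane; y points out to the tip (16 mm on), z is the face's normal. Pushed down here it resists from somewhere in 0.13 to 0.31 rad, needs 5 to 15 N, then the push suddenly drops to nearly nothing (the click); a hard stop follows 2 to 4 mm lower. Cracks over 20 N.
- pad_bl: Pressing plate of the far-left (+x, +y) clip. Origin: upper face, centre of the black ribbed pad (26 x 14 mm), 50 mm from the hinge axis, 2.5 mm above its plane; y points out to the tip (16 mm on), z is the face's normal. Pushed down here it resists from somewhere in 0.13 to 0.31 rad, needs 5 to 15 N, then the push suddenly drops to nearly nothing (the click); a hard stop follows 2 to 4 mm lower. Cracks over 20 N.
- pad_br: Pressing plate of the far-right (+x, -y) clip. Origin: upper face, centre of the black ribbed pad (26 x 14 mm), 50 mm from the hinge axis, 2.5 mm above its plane; y points out to the tip (16 mm on), z is the face's normal. Pushed down here it resists from somewhere in 0.13 to 0.31 rad, needs 5 to 15 N, then the push suddenly drops to nearly nothing (the click); a hard stop follows 2 to 4 mm lower. Cracks over 20 N.
- glue: White glue jar with green cap, 60 mm across, 90 mm high, standing; origin centre of its underside. Bystander.
- awl: Awl with dark wooden handle, 150 mm long, 26 mm thick, lying; origin at mid length on its underside. Bystander.
- block: Pale wooden punching block 50 x 90 x 30 mm, lying; origin centre of its underside. Bystander.

How it is judged:
By the outcome, as a careful person would: the job done as asked, in the order asked, and still so for the second after the job is handed in, with the robot touching nothing.
It also fails if it takes over 72 s, if anything falls off the work surface, if the arm or the gripper's body presses on something with over 40 N, if the wrist force passes 120 N, or if a joint passes its speed limit or range.

## Robot

A 6-joint arm with a two-finger parallel gripper is mounted at the origin on the work surface. World frame = base frame: x ahead of the robot, y to its left, z up, the work surface at z = 0. Lengths are in mm, angles in rad, forces in N, time in s.
With the tool pointing down it reaches from about 325 to 775 mm from the base axis. Payload 9.3 kg.
Tool frame: the origin (TCP) lies at the very end of the fingers, on their centre line; the grasp point (between the pads) lies 19 mm behind it; z points along the fingers, y is the line along which they close (so a half turn about z gives the same grasp; the last joint's range is limited). The gripper opens to 85 mm and grips with 20 to 120 N. Pads are 22 mm wide; open, the fingers measure 114 mm over their backs; the gripper's body (76 mm by 85 mm) begins 54 mm behind the grasp point. The pads swing forward as they close: fully open they stand 13 mm farther back than shut.
Start: joints at [1.158, 0.259, 0.021, 1.334, 0, 1.418], TCP at [141.289, 531.539, 231.279] pointing down, gripper open.
Joint ranges: [-3.04, 3.04], [-0.91, 1.82], [-1.04, 1.36], [-1.92, 1.95], [-1.52, 1.45], [-3.14, 3.14]. Speed limits (rad/s): [2.22, 2.22, 2.79, 3.14, 3.14, 3.14].

## Interface

Orientations are given as a rotation vector (axis times angle).
In Python, from bench import read_state, get_image, camera_params, job_done gives the robot as it stands.
- The arm moves only by the tool step_arm, never from a script. Its argument "targets" is a list that holds one entry, the list of rows, each a list of 6 numbers: the shift along the tool's x, y, z in cm, then the turn, a rotation vector about the tool's x, y, z in degrees. A call has 1 to 20 rows; each row shifts and turns the commanded pose from where the row before left it, along the tool's axes as they then stand; what a row does not reach is not made up. A row lasts 1/10 s, in which the tool goes at most 50 mm and 8.59 degrees, less where a joint would pass 70% of its speed; a pose out of reach is approached as far as the arm can. A call with a gripper value outside its range is refused whole. "jaw" is the finger opening in cm, from 0 to 8.54, set as the call begins (left out, the last holds). The fingers move at their own pace and stop on an object; the grip force is fixed at half the most. Time passes only in rows, so rows that do not move let the fingers close. It gives the time, the measured TCP pose, the force, the opening and the grip force at its end, in the units of the state.
- read_state(): the state, without advancing time (a new reading comes with each control period).
- get_image(name): name is "scene" or "top"; returns the picture (420x560x3 uint8, red, green, blue); there is no depth.
- camera_params(name): a dict with "vfov" (degrees; the focal length in pixels is half the picture's height over the tangent of half this angle, whatever the lens; pixels are square), "cx", "cy" (the principal point, pixels), "R" (3x3) and "t" (3): a world point X has camera coordinates R X + t. Camera axes: x right, y down, z forward; pixel columns grow to the right and rows downward; lengths in mm; the calibration is good to about 2 mm. A picture is of the moment at which its call begins. camera_params takes no time and is no camera call.
- job_done(): hands the job in; it is judged then, once.
The state is a dict: "t": time; "joints": joint angles; "qd": joint speeds; "joint_torque": joint torques, N m; "tcp_pos": TCP position; "ee_rot": TCP orientation; "ft_force": force on the tool from outside, world axes, zero at the start; "ft_torque": the same for the moment, N m; "grip_width": opening from 0.0 (shut) to 1.0 (fully open); "finger_force": force on a finger pad.
Only numpy, scipy, OpenCV 4.12 (cv2) and the standard library are available. Lean on these libraries where they do the work, as an engineer would, in place of code of your own. Each camera call takes 0.05 s, during which the arm holds its last target. There are 200 camera calls.

## Working session

There is one attempt and no reset: what is moved stays moved. The work goes in short steps, Python scripts to look and compute and a tool call to move; the robot and the scene stay as the last step left them, time stands still between calls to the robot, and variables do not carry over. Pictures are saved under pics/ and viewed, at most 10 in all, crops included, and the job is handed in when it is done.

Besides the shell and the picture viewer there is one more tool, called after ">>>" by a JSON object that holds its "fn" and its "kwargs", one argument or row to a line. step_arm: Moves the arm, as the interface text tells. Its arguments: {"type":"object","properties":{"targets":{"type":"array"},"jaw":{"type":"number"}},"required":["targets"]}

```bash
mkdir -p pics; ls; python3 - <<'E'
from bench import *
import cv2,numpy as np
for n in("scene","top"):
    cv2.imwrite(f"pics/{n}0.png",get_image(n)[:,:,::-1]); print(n,camera_params(n))
print(read_state())
E
```

```text
pics
scene {'vfov': 43.904655226883904, 'cx': 283.2961507871656, 'cy': 212.5960596048219, 'R': array([[-0.7998106 ,  0.60018793, -0.00880082],
       [ 0.35604742,  0.46256289, -0.81195185],
       [-0.48325277, -0.6525412 , -0.58365806]]), 't': array([ 509.23783032, -166.64357301, 1570.43092007])}
top {'vfov': 48.80609619098447, 'cx': 276.70221682898966, 'cy': 211.9151685768585, 'R': array([[ 0.0261866 , -0.99942152, -0.02169987],
       [-0.98309634, -0.02181185, -0.18178512],
       [ 0.18120665,  0.0260934 , -0.98309882]]), 't': array([ -7.60908021, 614.37878968, 931.49351248])}
{'t': 0.1, 'joints': array([1.15835473e+00, 2.59169666e-01, 2.08224523e-02, 1.33368863e+00,
       2.16133443e-08, 1.41821841e+00]), 'qd': array([-1.10951696e-03, -1.62219648e-03,  3.46110113e-03, -3.90842469e-04,
        1.79445552e-05,  2.01060798e-03]), 'joint_torque': array([ 3.33005832e-03, -5.56698740e+01,  3.45068908e+01,  1.16921053e-02,
       -2.36430951e-04, -1.75467466e-05]), 'tcp_pos': array([141.2130689 , 531.30354234, 230.70228538]), 'ee_rot': array([-4.07000494e-01, -3.11476812e+00,  1.86963553e-03]), 'ft_force': array([ 0.42183487,  0.08926044, -0.69189426]), 'ft_torque': array([0.04571623, 0.00515298, 0.02699108]), 'finger_force': 0.0, 'grip_width': 1.0009546745497013}
```

View pics/top0.png

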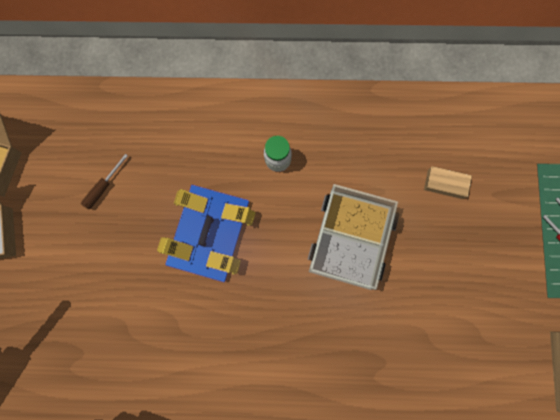

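View pics/scene0.png

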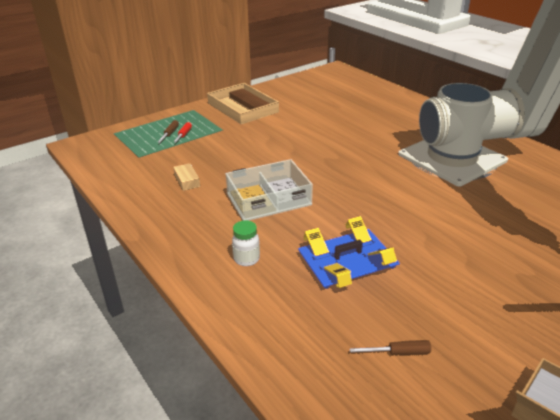

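Top view: lid near px (208,233), box near (354,237), both at similar headings. The glue jar is at (278,152), the awl at (105,180) and the block at (449,182). I'll zoom in to get corners.

```bash
python3 - <<'E'
import cv2,numpy as np
t=cv2.imread("pics/top0.png"); 
f=lambda im,x,y,w,h,s:cv2.resize(im[y:y+h,x:x+w],None,fx=s,fy=s,interpolation=cv2.INTER_CUBIC)
cv2.imwrite("pics/c1.png",np.hstack([f(t,155,180,100,110,4),f(t,305,180,100,110,4)]))
E
```

```text
(no output)
```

View pics/c1.png

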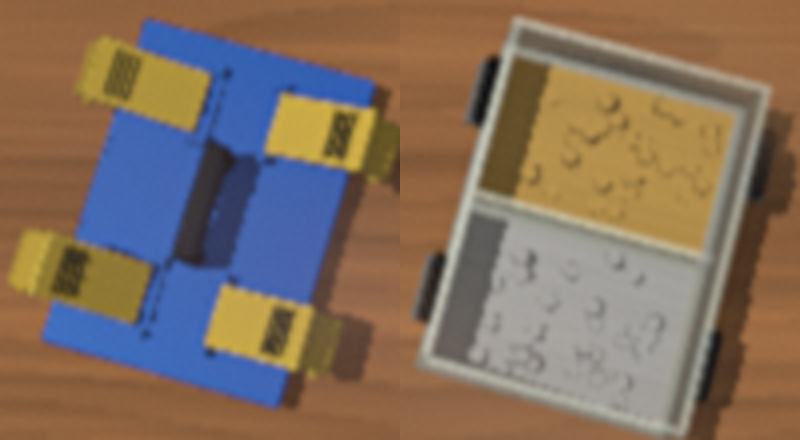

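```bash
cat > h.py <<'E'
import numpy as np, cv2
from bench import *
from scipy.optimize import least_squares
def proj(n,X):
    c=camera_params(n); p=np.asarray(X)@c["R"].T+c["t"]; f=210/np.tan(np.radians(c["vfov"]/2))
    return p[:,:2]/p[:,2:]*f+[c["cx"],c["cy"]]
def place(L,p):
    c,s=np.cos(p[2]),np.sin(p[2]); return np.c_[L[:,0]*c-L[:,1]*s+p[0],L[:,0]*s+L[:,1]*c+p[1],L[:,2]]
def fit(n,L,px,p0):
    r=least_squares(lambda p:(proj(n,place(L,p))-px).ravel(),p0,x_scale=[100,100,1]); return r.x,r.fun.reshape(-1,2)
def rect(a,b,z): return np.array([[a,b,z],[a,-b,z],[-a,-b,z],[-a,b,z]],float)
E
python3 - <<'E'
from h import *
cr=lambda q,x0:(np.array(q)+.5)/4-.5+[x0,180]
for nm,L,px,p0 in(("lid",rect(94,68,20),cr([(148,18),(376,82),(280,408),(42,342)],155),[400,100,-.3]),("box",rect(95,70,65),cr([(115,17),(371,90),(286,433),(18,364)],305),[400,-100,-.3])):
    p,r=fit("top",L,px,p0); print(nm,p,np.degrees(p[2]),r.round(2).tolist())
from scipy.spatial.transform import Rotation as R
print(R.from_rotvec(read_state()["ee_rot"]).as_matrix().round(3))
E
```

```text
lid [ 5.72547761e+02  1.59368144e+02 -2.48449397e-01] -14.235101850902542 [[-0.47, -0.04], [0.51, -0.24], [0.01, 0.41], [-0.06, -0.16]]
box [ 5.66629062e+02 -1.55660839e+02 -2.53321458e-01] -14.514250397100229 [[-0.25, 0.04], [0.04, -0.75], [-0.28, 1.18], [0.49, -0.52]]
[[-0.966  0.257 -0.   ]
 [ 0.257  0.966 -0.001]
 [ 0.    -0.001 -1.   ]]
```

>>> {"fn": "step_arm", "kwargs": {
  "targets": [
    [[-3.66, -1.774, 0, 0, 0, -0.66], [-3.66, -1.774, 0, 0, 0, 0], [-3.66, -1.774, 0, 0, 0, 0], [-3.66, -1.774, 0, 0, 0, 0], [-3.66, -1.774, 0, 0, 0, 0], [-3.66, -1.774, 0, 0, 0, 0], [-3.66, -1.774, 0, 0, 0, 0], [-3.66, -1.774, 0, 0, 0, 0], [-3.66, -1.774, 0, 0, 0, 0], [-3.66, -1.774, 0, 0, 0, 0], [-3.66, -1.774, 0, 0, 0, 0], [-3.66, -1.774, 0, 0, 0, 0], [-3.66, -1.774, 0, 0, 0, 0], [-3.66, -1.774, 0, 0, 0, 0], [0, 0, 3, 0, 0, 0], [0, 0, 3, 0, 0, 0], [0, 0, 3, 0, 0, 0], [0, 0, 0, 0, 0, 0], [0, 0, 0, 0, 0, 0]]
  ],
  "jaw": 5
}}

```text
t: 2.0
tcp_pos: [576.5, 164.5, 141.6]
ee_rot: [-0.389, -3.116, 0.0]
ft_force: [-0.4, 0.2, 1.1]
grip_width: 0.587
finger_force: 0.0
```

```bash
cat > st.py <<'E'
from h import *
from scipy.spatial.transform import Rotation as R
def to(x,y,z,yaw=None):
    s=read_state();M=R.from_rotvec(s["ee_rot"]).as_matrix()
    d=M.T@(np.array([x,y,z])-s["tcp_pos"])/10
    a=np.arctan2(-M[0,1],M[1,1]); a0=0 if yaw is None else -np.degrees(yaw-a)
    print("t",s["t"],"tcp",s["tcp_pos"].round(1),"shift cm",d.round(3),"tz",round(a0,2),"tilt",M[:,2].round(4),"F",s["ft_force"].round(2))
E
python3 - <<'E'
from st import *
to(572.5,159.4,28,-.2484)
cv2.imwrite("pics/s1.png",cv2.resize(get_image("scene")[170:320,200:460,::-1],None,fx=3,fy=3,interpolation=cv2.INTER_CUBIC))
E
```

```text
t 2.0 tcp [576.5 164.5 141.6] shift cm [ 0.253 -0.592 11.359] tz 0.01 tilt [-1.e-03 -1.e-04 -1.e+00] F [-0.41  0.18  1.08]
```

View pics/s1.png

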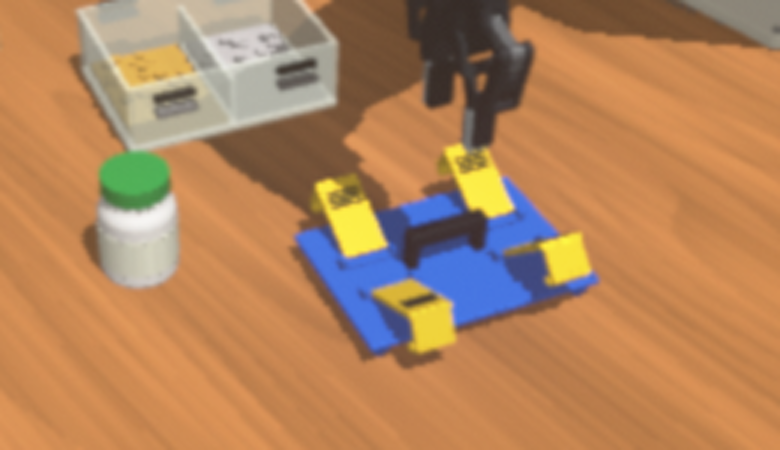

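Gripper is above the lid: fingers at crop (470,110), handle at crop (445,235), i.e. about scene px (348,248). I'll check this against my pose fit.

```bash
python3 - <<'E'
from st import *
print((proj("scene",place(np.array([[0,0,46],[33,0,53],[-33,0,53.]]),[572.5,159.4,-.2484])+0-[200,170])*3)
print((proj("scene",place(rect(94,68,20),[572.5,159.4,-.2484]))-[200,170])*3)
print((proj("scene",[read_state()["tcp_pos"]])-[200,170])*3)
print((proj("scene",place(rect(95,70,65),[566.6,-155.7,-.2533]))-[200,170])*3)
E
```

```text
File "<stdin>", line 2
    print((proj("scene",place(np.array([[0,0,46],[33,0,53],[-33,0,53.]]),[572.5,159.4,-.2484])+0-[200,170])*3)
         ^
SyntaxError: '(' was never closed
```

>>> {"fn": "step_arm", "kwargs": {
  "targets": [
    [[0.253, -0.592, 2, 0, 0, 0], [0, 0, 3, 0, 0, 0], [0, 0, 3, 0, 0, 0], [0, 0, 2, 0, 0, 0], [0, 0, 1.3, 0, 0, 0], [0, 0, 0, 0, 0, 0], [0, 0, 0, 0, 0, 0]]
  ]
}}

```text
t: 2.75
tcp_pos: [573.6, 159.6, 29.6]
ee_rot: [0.389, 3.116, 0.001]
ft_force: [0.4, -0.2, 1.1]
grip_width: 0.585
finger_force: 0.0
```

>>> {"fn": "step_arm", "kwargs": {
  "targets": [
    [[0, 0, 0, 0, 0, 0], [0, 0, 0, 0, 0, 0], [0, 0, 0, 0, 0, 0], [0, 0, 0, 0, 0, 0], [0, 0, 0, 0, 0, 0], [0, 0, 0, 0, 0, 0]]
  ],
  "jaw": 0
}}

```text
t: 3.35
tcp_pos: [573.4, 159.6, 29.4]
ee_rot: [0.389, 3.116, 0.001]
ft_force: [-0.5, 0.9, 6.3]
grip_width: 0.151
finger_force: 59.0
```

```bash
python3 - <<'E'
from st import *
for o in ([[0,0,46],[33,0,53],[-33,0,53.]],rect(94,68,20)): print(((proj("scene",place(np.array(o),[572.5,159.4,-.2484]))-[200,170])*3).round(0).tolist())
print(((proj("scene",place(rect(95,70,65),[566.6,-155.7,-.2533]))-[200,170])*3).round(0).tolist())
to(573.6,159.6,28,-.2484); print(read_state()["grip_width"],read_state()["finger_force"])
E
```

```text
[[447.0, 227.0], [408.0, 231.0], [487.0, 208.0]]
[[373.0, 345.0], [294.0, 232.0], [508.0, 173.0], [601.0, 276.0]]
[[129.0, 91.0], [78.0, 9.0], [275.0, -34.0], [339.0, 41.0]]
t 3.35 tcp [573.4 159.6  29.4] shift cm [-0.022  0.01   0.141] tz 0.0 tilt [ 1.9e-03  4.0e-04 -1.0e+00] F [-0.53  0.89  6.32]
0.15095782728467472 59.04828071594238
```

>>> {"fn": "step_arm", "kwargs": {
  "targets": [
    [[0, 0, -1, 0, 0, 0], [0, 0, -2.5, 0, 0, 0], [0, 0, -3, 0, 0, 0], [0, 0, -3, 0, 0, 0], [0, 0, -2, 0, 0, 0], [-0.359, -1.533, -0.5, 0, 0, 0.28], [-0.718, -3.067, 0, 0, 0, 0], [-0.718, -3.067, 0, 0, 0, 0], [-0.718, -3.067, 0, 0, 0, 0], [-0.718, -3.067, 0, 0, 0, 0], [-0.718, -3.067, 0, 0, 0, 0], [-0.718, -3.067, 0, 0, 0, 0], [-0.718, -3.067, 0, 0, 0, 0], [-0.718, -3.067, 0, 0, 0, 0], [-0.718, -3.067, 0, 0, 0, 0], [-0.359, -1.533, 0, 0, 0, 0], [0, 0, 1.5, 0, 0, 0], [0, 0, 2, 0, 0, 0], [0, 0, 0, 0, 0, 0], [0, 0, 0, 0, 0, 0]]
  ]
}}

```text
t: 5.35
tcp_pos: [565.1, -155.4, 113.2]
ee_rot: [-0.396, -3.115, -0.001]
ft_force: [0.3, -0.5, -3.2]
grip_width: 0.152
finger_force: 59.0
```

```bash
python3 - <<'E'
from st import *
to(567.5,-155.4,109,-.2533); s=read_state();print(s["grip_width"],s["ft_force"],s["ft_torque"])
cv2.imwrite("pics/top2.png",get_image("top")[:,:,::-1]);cv2.imwrite("pics/sc2.png",get_image("scene")[:,:,::-1])
f=lambda n,x,y,w,h,s:cv2.resize(cv2.imread(n)[y:y+h,x:x+w],None,fx=s,fy=s,interpolation=cv2.INTER_CUBIC)
cv2.imwrite("pics/c2.png",np.hstack([f("pics/top2.png",305,170,100,130,4),f("pics/sc2.png",220,125,100,130,4)]))
E
```

```text
t 5.35 tcp [ 565.1 -155.4  113.2] shift cm [-0.238  0.058  0.42 ] tz 0.01 tilt [-1.3e-03  6.0e-04 -1.0e+00] F [ 0.35 -0.47 -3.19]
0.15218719886277499 [ 0.34984944 -0.46779927 -3.19398093] [-0.044005    0.00617337  0.01083463]
```

View pics/c2.png

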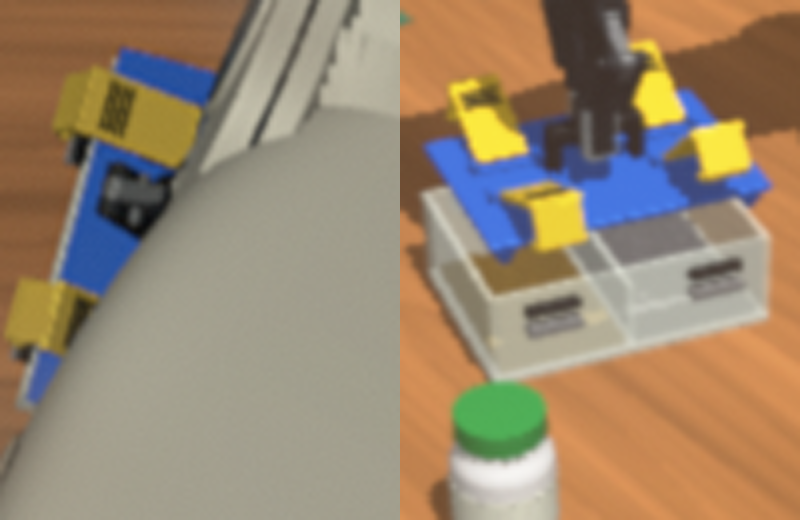

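Scene crop: lid hovers over the box, its plate corners at about (424,143), (498,252) and (770,187). The box rim corners are at (424,190), (498,295) and (768,238), so alignment is close. I'll refine both poses with edge fitting.

```bash
cat > edge.py <<'E'
from h import *
from scipy.ndimage import map_coordinates
def efit(n,img,L,p0,edges,sgn,chan,w=4,N=60):
    g=cv2.GaussianBlur(chan(img.astype(float)),(0,0),0.8)
    def res(p,full=False):
        q=proj(n,place(L,p)); c=q.mean(0); out=[]
        for e in edges:
            a,b=q[e],q[(e+1)%4]; t=np.linspace(.06,.94,N)[:,None]; m=a+(b-a)*t
            nn=np.array([(b-a)[1],-(b-a)[0]]); nn/=np.linalg.norm(nn); nn*=np.sign(nn@(m.mean(0)-c))
            out.append((m,nn))
        return out
    p=np.array(p0,float)
    for it in range(6):
        obs=[]
        for (m,nn),e in zip(res(p),edges):
            s=np.arange(-w,w+.01,.1); P=m[:,None]+s[None,:,None]*nn
            v=map_coordinates(g,[P[...,1],P[...,0]],order=1); d=np.gradient(v,axis=1)*sgn
            k=d.argmax(1); o=s[k]; ok=d.max(1)>.5*np.median(d.max(1))
            md=np.median(o[ok]); ok&=abs(o-md)<1; obs.append((e,ok,m[ok]+o[ok,None]*nn,nn))
        def f(x):
            r=[]
            for (e,ok,pt,_),(m,nn) in zip(obs,res(x)): r.append((pt-m[ok])@nn)
            return np.concatenate(r)
        p=least_squares(f,p,x_scale=[100,100,1],loss="soft_l1",f_scale=.3).x
    return p,[(e,int(ok.sum()),round(float(np.median((pt-m[ok])@nn)),2)) for (e,ok,pt,_),(m,nn) in zip(obs,res(p))]
blue=lambda i:i[...,0]-i[...,2]   # BGR: B-R, high on lid and rim vs wood
E
python3 - <<'E'
from edge import *
t0=cv2.imread("pics/top0.png");s0=cv2.imread("pics/scene0.png");s2=cv2.imread("pics/sc2.png")
lid0=[572.5,159.4,-.2484];box0=[566.6,-155.7,-.2533]
sg=-1
print("lid top",efit("top",t0,rect(94,68,20),lid0,[0,1,2,3],sg,blue))
print("box top all",efit("top",t0,rect(95,70,65),box0,[0,1,2,3],sg,blue,3))
print("box top inner",efit("top",t0,rect(91,66,65),box0,[0,1,2,3],1,lambda i:i.mean(2),2))
print("lid sc0",efit("scene",s0,rect(94,68,20),lid0,[1,2],sg,blue),efit("scene",s0,rect(94,68,20),lid0,[0,1,2,3],sg,blue))
print("box sc0",efit("scene",s0,rect(95,70,65),box0,[0,1,2,3],sg,blue,4))
print("lid sc2",efit("scene",s2,rect(94,68,103.8),[565.,-155.4,-.2533],[0,1,2,3],sg,blue,4))
E
```

```text
lid top (array([ 5.72778742e+02,  1.60381090e+02, -2.50589715e-01]), [(0, 60, -0.1), (1, 36, -0.0), (2, 60, -0.05), (3, 36, 0.0)])
box top all (array([ 5.64808391e+02, -1.54775840e+02, -2.36753991e-01]), [(0, 60, 1.44), (1, 29, 0.96), (2, 60, 0.9), (3, 32, 1.01)])
box top inner (array([ 5.66271688e+02, -1.55499897e+02, -2.55447612e-01]), [(0, 60, -0.2), (1, 60, -0.3), (2, 55, -0.2), (3, 56, -0.5)])
lid sc0 (array([ 5.75760247e+02,  1.59726270e+02, -2.53001992e-01]), [(1, 37, 0.0), (2, 36, -0.0)]) (array([ 5.76616119e+02,  1.62224523e+02, -2.56437718e-01]), [(0, 60, 0.04), (1, 37, 0.8), (2, 35, 0.01), (3, 48, 0.3)])
box sc0 (array([ 5.67916641e+02, -1.58481095e+02, -2.52012052e-01]), [(0, 10, 2.49), (1, 52, -0.1), (2, 60, 0.1), (3, 10, -0.63)])
lid sc2 (array([ 5.68415249e+02, -1.51465050e+02, -2.54870557e-01]), [(0, 60, 0.1), (1, 21, 0.98), (2, 32, 0.2), (3, 45, 0.22)])
```

>>> {"fn": "step_arm", "kwargs": {
  "targets": [
    [[-0.2, -0.03, 0.8, 0, 0, 0], [0, 0, 0.7, 0, 0, 0], [0, 0, 0, 0, 0, 0], [0, 0, 0, 0, 0, 0]]
  ]
}}

```text
t: 5.85
tcp_pos: [567.2, -156.2, 98.0]
ee_rot: [-0.396, -3.116, -0.0]
ft_force: [-0.2, 0.2, -2.8]
grip_width: 0.145
finger_force: 59.0
```

```bash
python3 - <<'E'
from st import *
to(567,-156.2,94,-.2525)
E
```

```text
t 5.85 tcp [ 567.2 -156.2   98. ] shift cm [ 0.02  -0.01   0.402] tz -0.03 tilt [-6.e-04  2.e-04 -1.e+00] F [-0.23  0.19 -2.79]
```

>>> {"fn": "step_arm", "kwargs": {
  "targets": [
    [[0, 0, 0.3, 0, 0, 0], [0, 0, 0.2, 0, 0, 0], [0, 0, 0.2, 0, 0, 0], [0, 0, 0, 0, 0, 0]]
  ]
}}

```text
t: 6.25
tcp_pos: [567.2, -156.2, 91.0]
ee_rot: [-0.397, -3.116, -0.0]
ft_force: [-0.2, 0.4, -2.7]
grip_width: 0.155
finger_force: 59.0
```

>>> {"fn": "step_arm", "kwargs": {
  "targets": [
    [[0, 0, 0.2, 0, 0, 0], [0, 0, 0.2, 0, 0, 0], [0, 0, 0, 0, 0, 0]]
  ]
}}

```text
t: 6.55
tcp_pos: [567.2, -156.2, 87.0]
ee_rot: [-0.397, -3.116, -0.0]
ft_force: [0.6, -0.1, -2.8]
grip_width: 0.151
finger_force: 59.0
```

>>> {"fn": "step_arm", "kwargs": {
  "targets": [
    [[0, 0, 0.2, 0, 0, 0], [0, 0, 0.15, 0, 0, 0], [0, 0, 0.1, 0, 0, 0], [0, 0, 0, 0, 0, 0]]
  ]
}}

```text
t: 6.95
tcp_pos: [567.3, -156.4, 82.6]
ee_rot: [-0.397, -3.116, 0.0]
ft_force: [0.6, -0.9, -2.9]
grip_width: 0.149
finger_force: 59.0
```

>>> {"fn": "step_arm", "kwargs": {
  "targets": [
    [[0, 0, 0.1, 0, 0, 0], [0, 0, 0.1, 0, 0, 0], [0, 0, 0.05, 0, 0, 0], [0, 0, 0, 0, 0, 0]]
  ]
}}

```text
t: 7.35
tcp_pos: [567.4, -156.4, 80.5]
ee_rot: [0.397, 3.116, -0.0]
ft_force: [-0.6, -1.2, -0.2]
grip_width: 0.149
finger_force: 59.5
```

>>> {"fn": "step_arm", "kwargs": {
  "targets": [
    [[0, 0, 0, 0, 0, 0], [0, 0, 0, 0, 0, 0], [0, 0, 0, 0, 0, 0], [0, 0, 0, 0, 0, 0], [0, 0, -1.5, 0, 0, 0], [0, 0, -3, 0, 0, 0], [0, 0, -3, 0, 0, 0], [0, 0, 0, 0, 0, 0]]
  ],
  "jaw": 5
}}

```text
t: 8.15
tcp_pos: [569.0, -156.9, 159.3]
ee_rot: [0.396, 3.11, -0.003]
ft_force: [0.3, 0.5, -0.1]
grip_width: 0.581
finger_force: 0.0
```

>>> {"fn": "step_arm", "kwargs": {
  "targets": [
    [[2.75, 2.875, 0, 0, 0, 0], [2.75, 2.875, 0, 0, 0, 0], [0, 0, 0, 0, 0, 0], [0, 0, 0, 0, 0, 0], [0, 0, 0, 0, 0, 0], [0, 0, 0, 0, 0, 0]]
  ],
  "jaw": 0
}}

```text
t: 8.75
tcp_pos: [529.0, -87.6, 155.0]
ee_rot: [-0.398, -3.116, 0.0]
ft_force: [0.2, -0.2, -0.9]
grip_width: 0.001
finger_force: 0.0
```

```bash
python3 - <<'E'
from st import *
from edge import *
to(528.6,-86.9,120,-.2535); s=read_state();print(s["grip_width"])
f=lambda n,x,y,w,h,s:cv2.resize(get_image(n)[y:y+h,x:x+w,::-1],None,fx=s,fy=s,interpolation=cv2.INTER_CUBIC)
cv2.imwrite("pics/c3.png",np.hstack([f("top",300,170,110,130,4),f("scene",220,125,90,130,4)]))
E
```

```text
t 8.75 tcp [529.  -87.6 155. ] shift cm [0.054 0.057 3.498] tz -0.03 tilt [-1.e-04 -0.e+00 -1.e+00] F [ 0.25 -0.17 -0.89]
0.0007449874367331507
```

View pics/c3.png

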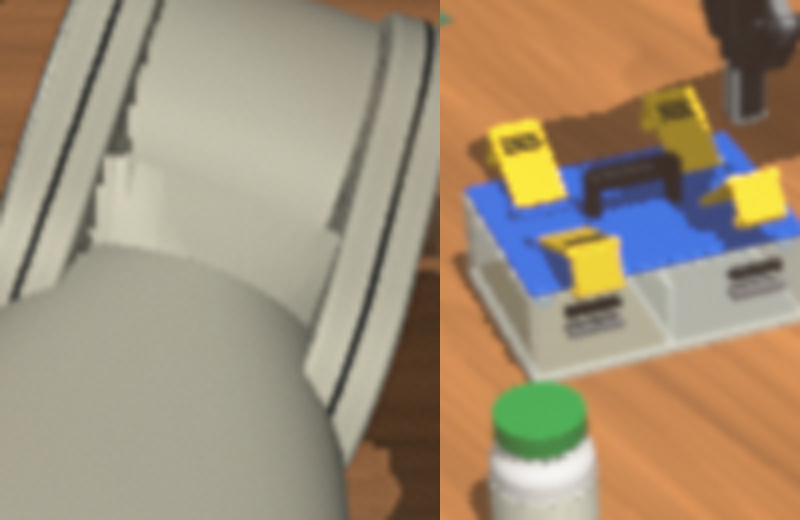

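The lid sits flat on the rim, with all four clips still up. The shut fingers are above the fl clip (crop (747,110), clip at (757,195)).

>>> {"fn": "step_arm", "kwargs": {
  "targets": [
    [[0.05, 0.06, 2, 0, 0, 0], [0, 0, 2, 0, 0, 0], [0, 0, 1, 0, 0, 0], [0, 0, 0.6, 0, 0, 0], [0, 0, 0, 0, 0, 0]]
  ]
}}

```text
t: 9.35
tcp_pos: [528.1, -86.3, 98.8]
ee_rot: [-0.397, -3.115, -0.0]
ft_force: [-0.1, -0.1, 0.1]
grip_width: -0.002
finger_force: 0.0
```

>>> {"fn": "step_arm", "kwargs": {
  "targets": [
    [[0, 0, 0.1, 0, 0, 0], [0, 0, 0.1, 0, 0, 0]]
  ]
}}

```text
t: 9.55
tcp_pos: [528.6, -86.3, 97.9]
ee_rot: [0.396, 3.115, -0.0]
ft_force: [-0.3, 0.3, 0.3]
grip_width: -0.005
finger_force: 0.0
```

>>> {"fn": "step_arm", "kwargs": {
  "targets": [
    [[0, 0, 0.1, 0, 0, 0], [0, 0, 0, 0, 0, 0]]
  ]
}}

```text
t: 9.75
tcp_pos: [528.3, -86.1, 96.5]
ee_rot: [0.396, 3.116, -0.0]
ft_force: [0.4, 0.0, 1.2]
grip_width: 0.005
finger_force: 0.0
```

>>> {"fn": "step_arm", "kwargs": {
  "targets": [
    [[0, 0, 0.1, 0, 0, 0], [0, 0, 0, 0, 0, 0]]
  ]
}}

```text
t: 9.95
tcp_pos: [528.2, -86.1, 95.3]
ee_rot: [0.397, 3.116, -0.0]
ft_force: [-0.7, -0.1, -1.2]
grip_width: 0.001
finger_force: 0.0
```

>>> {"fn": "step_arm", "kwargs": {
  "targets": [
    [[0, 0, 0.1, 0, 0, 0], [0, 0, 0, 0, 0, 0]]
  ]
}}

```text
t: 10.15
tcp_pos: [528.1, -86.1, 94.2]
ee_rot: [-0.397, -3.116, -0.0]
ft_force: [-0.2, 0.2, -0.4]
grip_width: -0.001
finger_force: 0.0
```

>>> {"fn": "step_arm", "kwargs": {
  "targets": [
    [[0, 0, 0.1, 0, 0, 0], [0, 0, 0, 0, 0, 0]]
  ]
}}

```text
t: 10.35
tcp_pos: [528.1, -86.1, 93.1]
ee_rot: [-0.397, -3.116, -0.0]
ft_force: [0.0, 0.1, 0.5]
grip_width: 0.0
finger_force: 0.0
```

>>> {"fn": "step_arm", "kwargs": {
  "targets": [
    [[0, 0, 0.1, 0, 0, 0], [0, 0, 0, 0, 0, 0]]
  ]
}}

```text
t: 10.55
tcp_pos: [528.1, -86.1, 92.2]
ee_rot: [-0.397, -3.116, -0.0]
ft_force: [0.3, -0.6, 0.6]
grip_width: 0.0
finger_force: 0.0
```

>>> {"fn": "step_arm", "kwargs": {
  "targets": [
    [[0, 0, 0.1, 0, 0, 0], [0, 0, 0, 0, 0, 0]]
  ]
}}

```text
t: 10.75
tcp_pos: [528.1, -86.1, 91.1]
ee_rot: [-0.397, -3.116, -0.0]
ft_force: [-0.1, 0.6, -0.2]
grip_width: -0.0
finger_force: 0.0
```

>>> {"fn": "step_arm", "kwargs": {
  "targets": [
    [[0, 0, 0.1, 0, 0, 0], [0, 0, 0, 0, 0, 0]]
  ]
}}

```text
t: 10.95
tcp_pos: [528.1, -86.1, 90.2]
ee_rot: [-0.397, -3.116, -0.0]
ft_force: [0.3, 0.8, 0.6]
grip_width: 0.004
finger_force: 0.0
```

>>> {"fn": "step_arm", "kwargs": {
  "targets": [
    [[0, 0, 0.1, 0, 0, 0], [0, 0, 0, 0, 0, 0]]
  ]
}}

```text
t: 11.15
tcp_pos: [528.1, -86.1, 89.1]
ee_rot: [-0.397, -3.116, -0.0]
ft_force: [-0.8, 0.0, -0.0]
grip_width: -0.005
finger_force: 0.0
```

>>> {"fn": "step_arm", "kwargs": {
  "targets": [
    [[0, 0, 0.1, 0, 0, 0], [0, 0, 0, 0, 0, 0]]
  ]
}}

```text
t: 11.35
tcp_pos: [528.1, -86.1, 88.2]
ee_rot: [-0.397, -3.116, -0.0]
ft_force: [0.9, 0.5, 0.8]
grip_width: -0.001
finger_force: 0.0
```

>>> {"fn": "step_arm", "kwargs": {
  "targets": [
    [[0, 0, 0.1, 0, 0, 0], [0, 0, 0, 0, 0, 0]]
  ]
}}

```text
t: 11.55
tcp_pos: [528.1, -86.1, 87.2]
ee_rot: [-0.397, -3.116, -0.0]
ft_force: [-0.1, -0.0, -0.6]
grip_width: 0.001
finger_force: 0.0
```

```bash
python3 - <<'E'
from st import *
to(528.6,-86.9,86,-.2535)
f=lambda n,x,y,w,h,s:cv2.resize(get_image(n)[y:y+h,x:x+w,::-1],None,fx=s,fy=s,interpolation=cv2.INTER_CUBIC)
cv2.imwrite("pics/c4.png",f("scene",230,120,100,80,6))
E
```

```text
t 11.55 tcp [528.1 -86.1  87.2] shift cm [-0.066 -0.064  0.116] tz 0.02 tilt [-2.e-04  1.e-04 -1.e+00] F [-0.1  -0.02 -0.64]
```

View pics/c4.png

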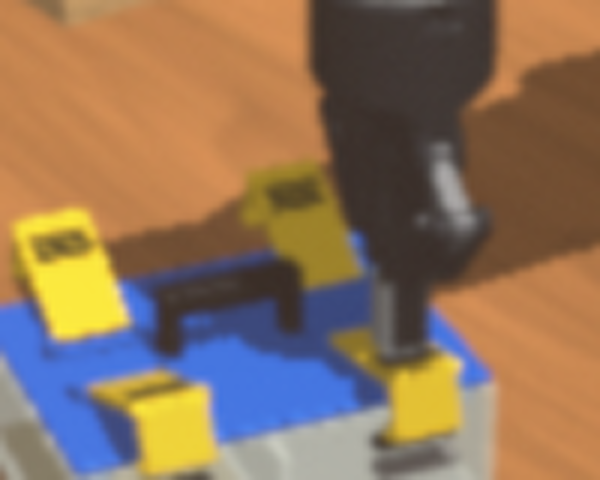

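The fingertip rests on the fl pad (crop (405,355)) and the hook is just reaching the bead. I'll press on in 1 mm steps.

>>> {"fn": "step_arm", "kwargs": {
  "targets": [
    [[0, 0, 0.1, 0, 0, 0], [0, 0, 0, 0, 0, 0]]
  ]
}}

```text
t: 11.8
tcp_pos: [528.1, -86.1, 86.2]
ee_rot: [-0.397, -3.116, -0.0]
ft_force: [-0.3, -0.1, -0.1]
grip_width: -0.001
finger_force: 0.0
```

>>> {"fn": "step_arm", "kwargs": {
  "targets": [
    [[0, 0, 0.05, 0, 0, 0], [0, 0, 0, 0, 0, 0]]
  ]
}}

```text
t: 12.0
tcp_pos: [528.2, -86.1, 85.7]
ee_rot: [-0.397, -3.116, -0.0]
ft_force: [0.2, -1.9, -0.2]
grip_width: 0.001
finger_force: 0.0
```

>>> {"fn": "step_arm", "kwargs": {
  "targets": [
    [[0, 0, 0.1, 0, 0, 0], [0, 0, 0, 0, 0, 0]]
  ]
}}

```text
t: 12.2
tcp_pos: [528.1, -86.1, 84.7]
ee_rot: [-0.397, -3.116, -0.0]
ft_force: [-0.5, -0.1, -0.8]
grip_width: -0.0
finger_force: 0.0
```

>>> {"fn": "step_arm", "kwargs": {
  "targets": [
    [[0, 0, 0.05, 0, 0, 0], [0, 0, 0, 0, 0, 0]]
  ]
}}

```text
t: 12.4
tcp_pos: [528.1, -86.1, 84.2]
ee_rot: [-0.397, -3.116, -0.0]
ft_force: [-0.3, 0.4, 0.6]
grip_width: 0.001
finger_force: 0.0
```

>>> {"fn": "step_arm", "kwargs": {
  "targets": [
    [[0, 0, 0.1, 0, 0, 0], [0, 0, 0, 0, 0, 0]]
  ]
}}

```text
t: 12.6
tcp_pos: [528.1, -86.1, 83.1]
ee_rot: [-0.397, -3.116, -0.0]
ft_force: [-0.5, -0.2, 0.2]
grip_width: 0.0
finger_force: 0.0
```

>>> {"fn": "step_arm", "kwargs": {
  "targets": [
    [[0, 0, 0.05, 0, 0, 0], [0, 0, 0, 0, 0, 0]]
  ]
}}

```text
t: 12.8
tcp_pos: [528.2, -86.1, 82.8]
ee_rot: [-0.397, -3.116, -0.0]
ft_force: [0.5, 0.2, -0.9]
grip_width: 0.002
finger_force: 0.1
```

>>> {"fn": "step_arm", "kwargs": {
  "targets": [
    [[0, 0, 0.1, 0, 0, 0], [0, 0, 0, 0, 0, 0]]
  ]
}}

```text
t: 13.0
tcp_pos: [528.4, -86.0, 82.2]
ee_rot: [0.396, 3.116, 0.0]
ft_force: [0.2, 1.3, 5.7]
grip_width: -0.002
finger_force: 2.6
```

>>> {"fn": "step_arm", "kwargs": {
  "targets": [
    [[0, 0, 0.05, 0, 0, 0], [0, 0, 0, 0, 0, 0]]
  ]
}}

```text
t: 13.2
tcp_pos: [528.5, -85.9, 82.1]
ee_rot: [0.396, 3.115, 0.0]
ft_force: [-2.1, 0.8, 8.0]
grip_width: -0.0
finger_force: 4.0
```

>>> {"fn": "step_arm", "kwargs": {
  "targets": [
    [[0, 0, 0.05, 0, 0, 0], [0, 0, 0, 0, 0, 0]]
  ]
}}

```text
t: 13.4
tcp_pos: [528.5, -85.9, 81.7]
ee_rot: [0.396, 3.115, 0.001]
ft_force: [-1.6, 2.5, 9.8]
grip_width: -0.001
finger_force: 4.8
```

>>> {"fn": "step_arm", "kwargs": {
  "targets": [
    [[0, 0, 0.05, 0, 0, 0], [0, 0, 0, 0, 0, 0]]
  ]
}}

```text
t: 13.6
tcp_pos: [528.5, -85.8, 81.3]
ee_rot: [0.396, 3.115, 0.001]
ft_force: [-1.9, 1.3, 10.7]
grip_width: 0.003
finger_force: 5.0
```

>>> {"fn": "step_arm", "kwargs": {
  "targets": [
    [[0, 0, 0.05, 0, 0, 0], [0, 0, 0, 0, 0, 0]]
  ]
}}

```text
t: 13.8
tcp_pos: [528.6, -85.8, 80.8]
ee_rot: [0.396, 3.115, 0.001]
ft_force: [-2.5, 3.7, 10.2]
grip_width: -0.002
finger_force: 5.1
```

>>> {"fn": "step_arm", "kwargs": {
  "targets": [
    [[0, 0, 0.05, 0, 0, 0], [0, 0, 0, 0, 0, 0]]
  ]
}}

```text
t: 14.0
tcp_pos: [528.6, -85.7, 80.3]
ee_rot: [0.396, 3.115, 0.001]
ft_force: [-2.9, 3.8, 9.7]
grip_width: 0.0
finger_force: 4.9
```

>>> {"fn": "step_arm", "kwargs": {
  "targets": [
    [[0, 0, 0.05, 0, 0, 0], [0, 0, 0, 0, 0, 0]]
  ]
}}

```text
t: 14.2
tcp_pos: [528.6, -85.6, 79.7]
ee_rot: [0.396, 3.115, 0.002]
ft_force: [-1.6, 3.8, 9.9]
grip_width: -0.003
finger_force: 4.5
```

>>> {"fn": "step_arm", "kwargs": {
  "targets": [
    [[0, 0, 0.05, 0, 0, 0], [0, 0, 0, 0, 0, 0]]
  ]
}}

```text
t: 14.4
tcp_pos: [528.5, -85.5, 79.1]
ee_rot: [0.396, 3.115, 0.002]
ft_force: [-0.1, 4.4, 7.3]
grip_width: 0.002
finger_force: 3.9
```

>>> {"fn": "step_arm", "kwargs": {
  "targets": [
    [[0, 0, 0.05, 0, 0, 0], [0, 0, 0, 0, 0, 0]]
  ]
}}

```text
t: 14.6
tcp_pos: [528.6, -85.4, 78.4]
ee_rot: [0.396, 3.115, 0.002]
ft_force: [-1.0, 4.7, 6.5]
grip_width: 0.003
finger_force: 3.1
```

>>> {"fn": "step_arm", "kwargs": {
  "targets": [
    [[0, 0, 0.05, 0, 0, 0], [0, 0, 0, 0, 0, 0]]
  ]
}}

```text
t: 14.8
tcp_pos: [528.5, -85.7, 77.7]
ee_rot: [0.396, 3.116, 0.001]
ft_force: [0.7, 3.2, 4.4]
grip_width: 0.002
finger_force: 2.3
```

>>> {"fn": "step_arm", "kwargs": {
  "targets": [
    [[0, 0, 0.03, 0, 0, 0], [0, 0, 0, 0, 0, 0]]
  ]
}}

```text
t: 15.0
tcp_pos: [528.3, -86.1, 77.0]
ee_rot: [0.396, 3.116, -0.0]
ft_force: [1.3, 1.5, 2.6]
grip_width: 0.002
finger_force: 1.0
```

>>> {"fn": "step_arm", "kwargs": {
  "targets": [
    [[0, 0, 0.03, 0, 0, 0], [0, 0, 0, 0, 0, 0]]
  ]
}}

```text
t: 15.2
tcp_pos: [527.9, -86.4, 76.3]
ee_rot: [-0.397, -3.116, 0.001]
ft_force: [0.1, -0.3, 0.2]
grip_width: -0.0
finger_force: 0.0
```

Click felt: the force rose to about 10.7 N, then fell to 0. Next I'll go to the diagonal clip, br.

>>> {"fn": "step_arm", "kwargs": {
  "targets": [
    [[0, 0, -1, 0, 0, 0], [0, 0, -2, 0, 0, 0], [0, 0, -3, 0, 0, 0], [-1.83, -1.92, 0, 0, 0, 0], [-1.83, -1.92, 0, 0, 0, 0], [-1.83, -1.92, 0, 0, 0, 0], [-1.83, -1.92, 0, 0, 0, 0], [-1.83, -1.92, 0, 0, 0, 0], [-1.83, -1.92, 0, 0, 0, 0], [0, 0, 0, 0, 0, 0], [0, 0, 0, 0, 0, 0]]
  ]
}}

```text
t: 16.3
tcp_pos: [605.4, -225.4, 136.6]
ee_rot: [-0.398, -3.116, -0.0]
ft_force: [-0.4, -0.2, -0.3]
grip_width: -0.0
finger_force: 0.0
```

```bash
python3 - <<'E'
from st import *
to(606.2,-225.9,95,-.2535)
f=lambda n,x,y,w,h,s:cv2.resize(get_image(n)[y:y+h,x:x+w,::-1],None,fx=s,fy=s,interpolation=cv2.INTER_CUBIC)
cv2.imwrite("pics/c5.png",f("scene",225,120,100,80,6))
E
```

```text
t 16.3 tcp [ 605.4 -225.4  136.6] shift cm [-0.095 -0.023  4.16 ] tz -0.03 tilt [-7.e-04  3.e-04 -1.e+00] F [-0.36 -0.2  -0.31]
```

View pics/c5.png

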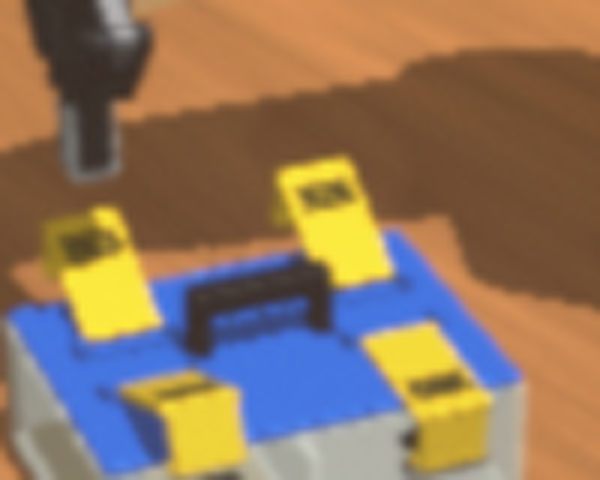

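fl (crop (430,380)) is lying level and latched. Now br.

>>> {"fn": "step_arm", "kwargs": {
  "targets": [
    [[-0.09, -0.02, 1.2, 0, 0, 0], [0, 0, 1, 0, 0, 0], [0, 0, 1, 0, 0, 0], [0, 0, 0.8, 0, 0, 0], [0, 0, 0, 0, 0, 0], [0, 0, 0, 0, 0, 0]]
  ]
}}

```text
t: 16.95
tcp_pos: [606.4, -225.5, 96.5]
ee_rot: [-0.397, -3.116, -0.0]
ft_force: [-0.3, -0.5, 0.4]
grip_width: -0.003
finger_force: 0.0
```

>>> {"fn": "step_arm", "kwargs": {
  "targets": [
    [[0, 0, 0.1, 0, 0, 0], [0, 0, 0, 0, 0, 0]]
  ]
}}

```text
t: 17.15
tcp_pos: [606.6, -225.7, 96.0]
ee_rot: [0.397, 3.116, -0.0]
ft_force: [-0.6, 0.5, 0.8]
grip_width: 0.0
finger_force: 0.0
```

>>> {"fn": "step_arm", "kwargs": {
  "targets": [
    [[0, 0, 0.1, 0, 0, 0], [0, 0, 0, 0, 0, 0]]
  ]
}}

```text
t: 17.35
tcp_pos: [606.5, -225.6, 94.7]
ee_rot: [0.397, 3.116, -0.0]
ft_force: [0.1, 0.1, -0.0]
grip_width: 0.003
finger_force: 0.0
```

>>> {"fn": "step_arm", "kwargs": {
  "targets": [
    [[0, 0, 0.1, 0, 0, 0], [0, 0, 0, 0, 0, 0]]
  ]
}}

```text
t: 17.55
tcp_pos: [606.4, -225.6, 93.6]
ee_rot: [-0.397, -3.116, -0.0]
ft_force: [-0.3, -0.5, -0.2]
grip_width: 0.004
finger_force: 0.0
```

>>> {"fn": "step_arm", "kwargs": {
  "targets": [
    [[0, 0, 0.1, 0, 0, 0], [0, 0, 0, 0, 0, 0]]
  ]
}}

```text
t: 17.75
tcp_pos: [606.4, -225.6, 92.5]
ee_rot: [-0.397, -3.116, -0.0]
ft_force: [-0.3, 0.6, -0.1]
grip_width: 0.0
finger_force: 0.0
```

>>> {"fn": "step_arm", "kwargs": {
  "targets": [
    [[0, 0, 0.1, 0, 0, 0], [0, 0, 0, 0, 0, 0]]
  ]
}}

```text
t: 17.95
tcp_pos: [606.4, -225.5, 91.5]
ee_rot: [-0.397, -3.116, -0.0]
ft_force: [-0.3, -0.3, -0.5]
grip_width: -0.003
finger_force: 0.0
```

>>> {"fn": "step_arm", "kwargs": {
  "targets": [
    [[0, 0, 0.1, 0, 0, 0], [0, 0, 0, 0, 0, 0]]
  ]
}}

```text
t: 18.15
tcp_pos: [606.4, -225.5, 90.5]
ee_rot: [-0.397, -3.116, -0.0]
ft_force: [-0.0, 0.0, -0.1]
grip_width: 0.002
finger_force: 0.0
```

>>> {"fn": "step_arm", "kwargs": {
  "targets": [
    [[0, 0, 0.1, 0, 0, 0], [0, 0, 0, 0, 0, 0]]
  ]
}}

```text
t: 18.35
tcp_pos: [606.4, -225.6, 89.5]
ee_rot: [-0.397, -3.116, -0.0]
ft_force: [-0.4, -0.5, 0.1]
grip_width: -0.001
finger_force: 0.0
```

>>> {"fn": "step_arm", "kwargs": {
  "targets": [
    [[0, 0, 0.1, 0, 0, 0], [0, 0, 0, 0, 0, 0]]
  ]
}}

```text
t: 18.55
tcp_pos: [606.5, -225.7, 89.1]
ee_rot: [0.397, 3.116, -0.001]
ft_force: [-1.2, 0.2, 3.7]
grip_width: -0.0
finger_force: 1.8
```

>>> {"fn": "step_arm", "kwargs": {
  "targets": [
    [[0, 0, 0.05, 0, 0, 0], [0, 0, 0, 0, 0, 0]]
  ]
}}

```text
t: 18.75
tcp_pos: [606.5, -225.7, 88.9]
ee_rot: [0.397, 3.116, -0.001]
ft_force: [-1.8, 0.2, 8.0]
grip_width: 0.004
finger_force: 3.3
```

>>> {"fn": "step_arm", "kwargs": {
  "targets": [
    [[0, 0, 0.05, 0, 0, 0], [0, 0, 0, 0, 0, 0]]
  ]
}}

```text
t: 18.95
tcp_pos: [606.6, -225.8, 88.8]
ee_rot: [0.397, 3.115, -0.001]
ft_force: [-2.4, 0.7, 9.1]
grip_width: -0.004
finger_force: 4.5
```

>>> {"fn": "step_arm", "kwargs": {
  "targets": [
    [[0, 0, 0.05, 0, 0, 0], [0, 0, 0, 0, 0, 0]]
  ]
}}

```text
t: 19.15
tcp_pos: [606.6, -225.8, 88.7]
ee_rot: [0.397, 3.115, -0.002]
ft_force: [-3.1, 0.9, 12.2]
grip_width: 0.003
finger_force: 5.8
```

>>> {"fn": "step_arm", "kwargs": {
  "targets": [
    [[0, 0, 0.03, 0, 0, 0], [0, 0, 0, 0, 0, 0]]
  ]
}}

```text
t: 19.35
tcp_pos: [606.6, -225.9, 88.7]
ee_rot: [0.397, 3.115, -0.002]
ft_force: [-4.1, 0.8, 13.1]
grip_width: 0.003
finger_force: 6.6
```

>>> {"fn": "step_arm", "kwargs": {
  "targets": [
    [[0, 0, 0.03, 0, 0, 0], [0, 0, 0, 0, 0, 0]]
  ]
}}

```text
t: 19.55
tcp_pos: [606.6, -225.9, 88.5]
ee_rot: [0.397, 3.114, -0.002]
ft_force: [-4.8, 0.7, 15.5]
grip_width: -0.002
finger_force: 7.3
```

>>> {"fn": "step_arm", "kwargs": {
  "targets": [
    [[0, 0, -0.4, 0, 0, 0], [0, -0.5, 0, 0, 0, 0], [0, 0, 0.1, 0, 0, 0], [0, 0, 0, 0, 0, 0], [0, 0, 0, 0, 0, 0]]
  ]
}}

```text
t: 20.05
tcp_pos: [605.4, -231.1, 90.3]
ee_rot: [0.397, 3.115, -0.002]
ft_force: [-1.6, 0.2, 9.6]
grip_width: -0.001
finger_force: 4.3
```

>>> {"fn": "step_arm", "kwargs": {
  "targets": [
    [[0, 0, 0.1, 0, 0, 0], [0, 0, 0, 0, 0, 0]]
  ]
}}

```text
t: 20.25
tcp_pos: [605.5, -231.2, 89.9]
ee_rot: [0.397, 3.115, -0.002]
ft_force: [-3.4, -0.1, 12.9]
grip_width: -0.002
finger_force: 6.4
```

>>> {"fn": "step_arm", "kwargs": {
  "targets": [
    [[0, 0, 0.03, 0, 0, 0], [0, 0, 0, 0, 0, 0]]
  ]
}}

```text
t: 20.45
tcp_pos: [605.5, -231.3, 89.8]
ee_rot: [0.397, 3.114, -0.003]
ft_force: [-4.0, 0.3, 15.1]
grip_width: -0.001
finger_force: 6.9
```

>>> {"fn": "step_arm", "kwargs": {
  "targets": [
    [[0, 0, -1.0, 0, 0, 0], [0, -0.9, 0, 0, 0, 0], [0, 0, 0.3, 0, 0, 0], [0, 0, 0, 0, 0, 0], [0, 0, 0, 0, 0, 0]]
  ]
}}

```text
t: 20.95
tcp_pos: [602.6, -239.1, 94.5]
ee_rot: [-0.397, -3.115, -0.001]
ft_force: [-0.9, -0.5, -0.5]
grip_width: -0.002
finger_force: 0.0
```

>>> {"fn": "step_arm", "kwargs": {
  "targets": [
    [[0, 0, 0.1, 0, 0, 0], [0, 0, 0, 0, 0, 0]]
  ]
}}

```text
t: 21.15
tcp_pos: [602.9, -239.0, 93.9]
ee_rot: [-0.396, -3.116, -0.0]
ft_force: [0.4, -0.5, 0.1]
grip_width: -0.005
finger_force: 0.0
```

```bash
python3 - <<'E'
from st import *
to(602.7,-239.5,93,-.2535)
f=lambda n,x,y,w,h,s:cv2.resize(get_image(n)[y:y+h,x:x+w,::-1],None,fx=s,fy=s,interpolation=cv2.INTER_CUBIC)
cv2.imwrite("pics/c6.png",f("scene",215,120,80,60,8))
E
```

```text
t 21.15 tcp [ 602.9 -239.    93.9] shift cm [ 0.002 -0.056  0.094] tz 0.03 tilt [-5.e-04  2.e-04 -1.e+00] F [ 0.45 -0.48  0.08]
```

View pics/c6.png

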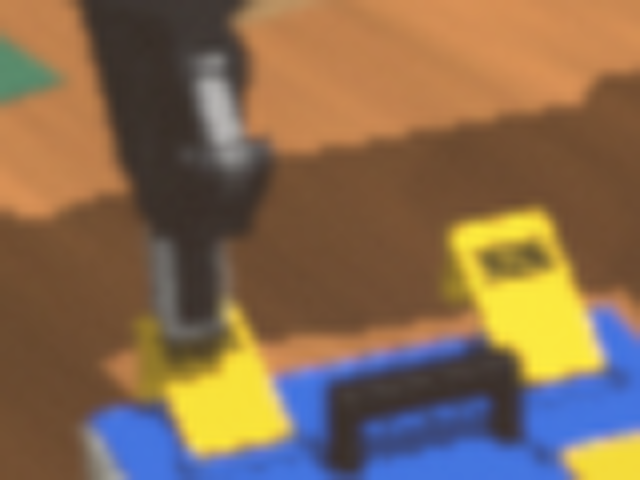

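The fingertip now sits on the br pad itself (crop (190,340)); before, it was pressing inboard of it. I'll press here.

>>> {"fn": "step_arm", "kwargs": {
  "targets": [
    [[0, 0, 0.1, 0, 0, 0], [0, 0, 0, 0, 0, 0]]
  ]
}}

```text
t: 21.4
tcp_pos: [603.0, -239.1, 93.2]
ee_rot: [0.396, 3.116, 0.0]
ft_force: [-0.2, 0.7, 0.4]
grip_width: 0.0
finger_force: 0.1
```

>>> {"fn": "step_arm", "kwargs": {
  "targets": [
    [[0, 0, 0.1, 0, 0, 0], [0, 0, 0, 0, 0, 0]]
  ]
}}

```text
t: 21.6
tcp_pos: [603.1, -239.2, 92.8]
ee_rot: [0.396, 3.116, -0.001]
ft_force: [-1.4, 1.0, 4.2]
grip_width: 0.003
finger_force: 2.0
```

>>> {"fn": "step_arm", "kwargs": {
  "targets": [
    [[0, 0, 0.05, 0, 0, 0], [0, 0, 0, 0, 0, 0]]
  ]
}}

```text
t: 21.8
tcp_pos: [603.1, -239.3, 92.6]
ee_rot: [0.397, 3.115, -0.001]
ft_force: [-1.8, 0.5, 6.8]
grip_width: -0.001
finger_force: 3.3
```

>>> {"fn": "step_arm", "kwargs": {
  "targets": [
    [[0, 0, 0.05, 0, 0, 0], [0, 0, 0, 0, 0, 0]]
  ]
}}

```text
t: 22.0
tcp_pos: [603.2, -239.3, 92.5]
ee_rot: [0.397, 3.115, -0.001]
ft_force: [-2.1, 0.6, 8.5]
grip_width: 0.0
finger_force: 4.4
```

>>> {"fn": "step_arm", "kwargs": {
  "targets": [
    [[0, 0, 0.05, 0, 0, 0], [0, 0, 0, 0, 0, 0]]
  ]
}}

```text
t: 22.2
tcp_pos: [603.2, -239.4, 92.3]
ee_rot: [0.396, 3.115, -0.002]
ft_force: [-1.9, 1.0, 11.1]
grip_width: 0.006
finger_force: 5.5
```

>>> {"fn": "step_arm", "kwargs": {
  "targets": [
    [[0, 0, 0.04, 0, 0, 0], [0, 0, 0, 0, 0, 0]]
  ]
}}

```text
t: 22.4
tcp_pos: [603.2, -239.5, 92.0]
ee_rot: [0.397, 3.115, -0.002]
ft_force: [-3.5, 1.0, 12.1]
grip_width: -0.001
finger_force: 6.0
```

>>> {"fn": "step_arm", "kwargs": {
  "targets": [
    [[0, 0, 0.05, 0, 0, 0], [0, 0, 0, 0, 0, 0]]
  ]
}}

```text
t: 22.6
tcp_pos: [603.2, -239.6, 91.7]
ee_rot: [0.397, 3.114, -0.002]
ft_force: [-3.2, 0.8, 12.1]
grip_width: 0.001
finger_force: 6.2
```

>>> {"fn": "step_arm", "kwargs": {
  "targets": [
    [[0, 0, 0.04, 0, 0, 0], [0, 0, 0, 0, 0, 0]]
  ]
}}

```text
t: 22.8
tcp_pos: [603.2, -239.7, 91.3]
ee_rot: [0.397, 3.114, -0.003]
ft_force: [-2.9, -0.4, 13.5]
grip_width: -0.0
finger_force: 6.3
```

>>> {"fn": "step_arm", "kwargs": {
  "targets": [
    [[0, 0, 0.05, 0, 0, 0], [0, 0, 0, 0, 0, 0]]
  ]
}}

```text
t: 23.0
tcp_pos: [603.2, -239.8, 90.8]
ee_rot: [0.397, 3.114, -0.003]
ft_force: [-3.8, 0.0, 12.2]
grip_width: 0.001
finger_force: 6.2
```

>>> {"fn": "step_arm", "kwargs": {
  "targets": [
    [[0, 0, 0.05, 0, 0, 0], [0, 0, 0, 0, 0, 0]]
  ]
}}

```text
t: 23.2
tcp_pos: [603.1, -240.0, 90.3]
ee_rot: [0.397, 3.114, -0.003]
ft_force: [-3.7, -1.8, 13.8]
grip_width: 0.004
finger_force: 6.0
```

>>> {"fn": "step_arm", "kwargs": {
  "targets": [
    [[0, 0, 0.05, 0, 0, 0], [0, 0, 0, 0, 0, 0]]
  ]
}}

```text
t: 23.4
tcp_pos: [603.1, -240.1, 89.7]
ee_rot: [0.397, 3.115, -0.004]
ft_force: [-3.0, -1.8, 13.0]
grip_width: 0.001
finger_force: 5.7
```

>>> {"fn": "step_arm", "kwargs": {
  "targets": [
    [[0, 0, 0.05, 0, 0, 0], [0, 0, 0, 0, 0, 0]]
  ]
}}

```text
t: 23.6
tcp_pos: [603.0, -240.3, 89.2]
ee_rot: [0.397, 3.115, -0.004]
ft_force: [-5.2, -1.6, 12.0]
grip_width: 0.0
finger_force: 5.4
```

>>> {"fn": "step_arm", "kwargs": {
  "targets": [
    [[0, 0, 0.05, 0, 0, 0], [0, 0, 0, 0, 0, 0]]
  ]
}}

```text
t: 23.8
tcp_pos: [602.9, -240.3, 88.5]
ee_rot: [0.398, 3.115, -0.004]
ft_force: [-4.1, -3.5, 11.8]
grip_width: -0.001
finger_force: 5.0
```

>>> {"fn": "step_arm", "kwargs": {
  "targets": [
    [[0, 0, 0.05, 0, 0, 0], [0, 0, 0, 0, 0, 0]]
  ]
}}

```text
t: 24.0
tcp_pos: [602.9, -240.5, 88.0]
ee_rot: [0.398, 3.115, -0.005]
ft_force: [-4.4, -3.2, 10.7]
grip_width: -0.001
finger_force: 4.5
```

>>> {"fn": "step_arm", "kwargs": {
  "targets": [
    [[0, 0, 0.05, 0, 0, 0], [0, 0, 0, 0, 0, 0]]
  ]
}}

```text
t: 24.2
tcp_pos: [603.0, -240.3, 87.1]
ee_rot: [0.398, 3.115, -0.004]
ft_force: [-2.9, -3.9, 7.4]
grip_width: 0.005
finger_force: 3.5
```

>>> {"fn": "step_arm", "kwargs": {
  "targets": [
    [[0, 0, 0.05, 0, 0, 0], [0, 0, 0, 0, 0, 0]]
  ]
}}

```text
t: 24.4
tcp_pos: [603.2, -240.1, 86.4]
ee_rot: [0.397, 3.115, -0.003]
ft_force: [-1.4, -2.8, 6.1]
grip_width: 0.007
finger_force: 2.9
```

>>> {"fn": "step_arm", "kwargs": {
  "targets": [
    [[0, 0, 0.05, 0, 0, 0], [0, 0, 0, 0, 0, 0]]
  ]
}}

```text
t: 24.6
tcp_pos: [603.2, -239.9, 85.7]
ee_rot: [0.397, 3.115, -0.002]
ft_force: [-0.5, -3.0, 4.6]
grip_width: 0.003
finger_force: 2.1
```

>>> {"fn": "step_arm", "kwargs": {
  "targets": [
    [[0, 0, 0.05, 0, 0, 0], [0, 0, 0, 0, 0, 0]]
  ]
}}

```text
t: 24.8
tcp_pos: [603.1, -239.2, 84.5]
ee_rot: [0.397, 3.116, -0.0]
ft_force: [0.3, -0.7, 1.9]
grip_width: -0.001
finger_force: 1.0
```

>>> {"fn": "step_arm", "kwargs": {
  "targets": [
    [[0, 0, 0.03, 0, 0, 0], [0, 0, 0, 0, 0, 0]]
  ]
}}

```text
t: 25.0
tcp_pos: [602.7, -238.7, 83.6]
ee_rot: [-0.396, -3.115, -0.001]
ft_force: [-0.2, -0.1, -0.3]
grip_width: -0.001
finger_force: 0.0
```

>>> {"fn": "step_arm", "kwargs": {
  "targets": [
    [[0, 0, 0.05, 0, 0, 0], [0, 0, 0, 0, 0, 0]]
  ]
}}

```text
t: 25.2
tcp_pos: [602.8, -238.9, 83.3]
ee_rot: [-0.396, -3.116, -0.001]
ft_force: [0.5, 0.1, -0.0]
grip_width: -0.0
finger_force: 0.0
```

>>> {"fn": "step_arm", "kwargs": {
  "targets": [
    [[0, 0, 0.03, 0, 0, 0], [0, 0, 0, 0, 0, 0]]
  ]
}}

```text
t: 25.4
tcp_pos: [602.9, -239.0, 83.2]
ee_rot: [-0.397, -3.116, -0.0]
ft_force: [0.9, 0.4, 0.1]
grip_width: 0.004
finger_force: 0.0
```

br has clicked (the force is zero and stays zero). Onset to click is about 8.5 mm at this lever, so the next clips can be batched safely. Next: fr.

>>> {"fn": "step_arm", "kwargs": {
  "targets": [
    [[0, 0, -1, 0, 0, 0], [0, 0, -2.5, 0, 0, 0], [0, 0, -2, 0, 0, 0], [2.2, 0, 0, 0, 0, 0], [2.2, 0, 0, 0, 0, 0], [2.2, 0, 0, 0, 0, 0], [2.2, 0, 0, 0, 0, 0], [2.2, 0, 0, 0, 0, 0], [0, 0, 0, 0, 0, 0], [0, 0, 1.5, 0, 0, 0], [0, 0, 1.5, 0, 0, 0], [0, 0, 1.2, 0, 0, 0], [0, 0, 0, 0, 0, 0], [0, 0, 0, 0, 0, 0]]
  ]
}}

```text
t: 26.8
tcp_pos: [496.8, -211.7, 96.6]
ee_rot: [-0.397, -3.116, -0.0]
ft_force: [0.5, 0.2, 1.1]
grip_width: -0.002
finger_force: 0.0
```

>>> {"fn": "step_arm", "kwargs": {
  "targets": [
    [[0, 0, 0.1, 0, 0, 0], [0, 0, 0, 0, 0, 0]]
  ]
}}

```text
t: 27.0
tcp_pos: [496.8, -211.8, 95.9]
ee_rot: [0.396, 3.116, -0.001]
ft_force: [-0.8, -0.1, 0.4]
grip_width: -0.005
finger_force: 0.0
```

>>> {"fn": "step_arm", "kwargs": {
  "targets": [
    [[0, 0, 0.1, 0, 0, 0], [0, 0, 0, 0, 0, 0]]
  ]
}}

```text
t: 27.2
tcp_pos: [496.5, -211.6, 94.5]
ee_rot: [0.397, 3.116, -0.0]
ft_force: [-0.5, 0.3, 0.3]
grip_width: 0.0
finger_force: 0.0
```

>>> {"fn": "step_arm", "kwargs": {
  "targets": [
    [[0, 0, 0.1, 0, 0, 0], [0, 0, 0, 0, 0, 0]]
  ]
}}

```text
t: 27.4
tcp_pos: [496.4, -211.6, 93.3]
ee_rot: [-0.397, -3.116, -0.0]
ft_force: [0.0, 0.4, -0.3]
grip_width: 0.0
finger_force: 0.0
```

>>> {"fn": "step_arm", "kwargs": {
  "targets": [
    [[0, 0, 0.1, 0, 0, 0], [0, 0, 0, 0, 0, 0]]
  ]
}}

```text
t: 27.6
tcp_pos: [496.4, -211.6, 92.3]
ee_rot: [-0.397, -3.116, -0.0]
ft_force: [0.1, -0.5, 0.2]
grip_width: -0.003
finger_force: 0.0
```

>>> {"fn": "step_arm", "kwargs": {
  "targets": [
    [[0, 0, 0.1, 0, 0, 0], [0, 0, 0, 0, 0, 0]]
  ]
}}

```text
t: 27.8
tcp_pos: [496.4, -211.6, 91.3]
ee_rot: [-0.397, -3.116, -0.0]
ft_force: [0.1, 0.5, -0.7]
grip_width: 0.001
finger_force: 0.0
```

>>> {"fn": "step_arm", "kwargs": {
  "targets": [
    [[0, 0, 0.1, 0, 0, 0], [0, 0, 0, 0, 0, 0]]
  ]
}}

```text
t: 28.0
tcp_pos: [496.4, -211.6, 90.3]
ee_rot: [-0.397, -3.116, -0.0]
ft_force: [-0.1, 0.1, 0.3]
grip_width: 0.002
finger_force: 0.0
```

```bash
python3 - <<'E'
from st import *
ex=np.array([.968,-.2508]);ey=np.array([.2508,.968]);q=np.array([567.4,-156.4])-55*ex-71.5*ey
to(*q,88,-.2535)
E
```

```text
t 28.0 tcp [ 496.4 -211.6   90.3] shift cm [ 0.013 -0.029  0.227] tz 0.02 tilt [-1.e-04  0.e+00 -1.e+00] F [-0.14  0.11  0.27]
```

>>> {"fn": "step_arm", "kwargs": {
  "targets": [
    [[0, 0, 0.1, 0, 0, 0], [0, 0, 0, 0, 0, 0]]
  ]
}}

```text
t: 28.2
tcp_pos: [496.4, -211.5, 89.2]
ee_rot: [-0.397, -3.116, -0.0]
ft_force: [1.7, 1.0, -0.1]
grip_width: 0.001
finger_force: 0.0
```

>>> {"fn": "step_arm", "kwargs": {
  "targets": [
    [[0, 0, 0.1, 0, 0, 0], [0, 0, 0, 0, 0, 0]]
  ]
}}

```text
t: 28.4
tcp_pos: [496.4, -211.6, 88.3]
ee_rot: [-0.397, -3.116, -0.0]
ft_force: [-0.5, 0.1, 0.7]
grip_width: 0.002
finger_force: 0.0
```

>>> {"fn": "step_arm", "kwargs": {
  "targets": [
    [[0, 0, 0.1, 0, 0, 0], [0, 0, 0, 0, 0, 0]]
  ]
}}

```text
t: 28.6
tcp_pos: [496.4, -211.6, 87.2]
ee_rot: [-0.397, -3.116, -0.0]
ft_force: [-1.0, 0.6, -0.6]
grip_width: -0.001
finger_force: 0.0
```

>>> {"fn": "step_arm", "kwargs": {
  "targets": [
    [[0, 0, 0.1, 0, 0, 0], [0, 0, 0, 0, 0, 0]]
  ]
}}

```text
t: 28.8
tcp_pos: [496.5, -211.7, 86.6]
ee_rot: [0.397, 3.116, -0.001]
ft_force: [-1.2, 0.4, 3.7]
grip_width: 0.001
finger_force: 1.9
```

>>> {"fn": "step_arm", "kwargs": {
  "targets": [
    [[0, 0, 0.1, 0, 0, 0], [0, 0, 0, 0, 0, 0]]
  ]
}}

```text
t: 29.0
tcp_pos: [496.6, -211.9, 86.2]
ee_rot: [0.397, 3.115, -0.001]
ft_force: [-2.5, 0.3, 10.2]
grip_width: -0.003
finger_force: 4.9
```

>>> {"fn": "step_arm", "kwargs": {
  "targets": [
    [[0, 0, 0.1, 0, 0, 0], [0, 0, 0, 0, 0, 0]]
  ]
}}

```text
t: 29.2
tcp_pos: [496.6, -212.0, 85.4]
ee_rot: [0.397, 3.115, -0.002]
ft_force: [-3.1, -1.0, 10.3]
grip_width: 0.002
finger_force: 5.3
```

>>> {"fn": "step_arm", "kwargs": {
  "targets": [
    [[0, 0, 0.05, 0, 0, 0], [0, 0, 0.05, 0, 0, 0]]
  ]
}}

```text
t: 29.4
tcp_pos: [496.6, -212.2, 84.6]
ee_rot: [0.397, 3.115, -0.003]
ft_force: [-3.9, -0.7, 12.5]
grip_width: 0.001
finger_force: 6.4
```

>>> {"fn": "step_arm", "kwargs": {
  "targets": [
    [[0, 0, 0.05, 0, 0, 0], [0, 0, 0.05, 0, 0, 0]]
  ]
}}

```text
t: 29.6
tcp_pos: [496.6, -212.3, 83.6]
ee_rot: [0.397, 3.115, -0.003]
ft_force: [-4.2, -1.3, 12.0]
grip_width: -0.004
finger_force: 6.1
```

>>> {"fn": "step_arm", "kwargs": {
  "targets": [
    [[0, 0, 0.05, 0, 0, 0], [0, 0, 0.05, 0, 0, 0]]
  ]
}}

```text
t: 29.8
tcp_pos: [496.6, -212.5, 82.6]
ee_rot: [0.397, 3.115, -0.004]
ft_force: [-3.8, -2.9, 12.1]
grip_width: 0.0
finger_force: 5.5
```

>>> {"fn": "step_arm", "kwargs": {
  "targets": [
    [[0, 0, 0.05, 0, 0, 0], [0, 0, 0.05, 0, 0, 0]]
  ]
}}

```text
t: 30.0
tcp_pos: [496.5, -212.6, 81.4]
ee_rot: [0.397, 3.115, -0.004]
ft_force: [-4.0, -2.9, 9.2]
grip_width: 0.0
finger_force: 4.6
```

>>> {"fn": "step_arm", "kwargs": {
  "targets": [
    [[0, 0, 0.05, 0, 0, 0], [0, 0, 0, 0, 0, 0]]
  ]
}}

```text
t: 30.2
tcp_pos: [496.4, -212.6, 80.6]
ee_rot: [0.397, 3.116, -0.004]
ft_force: [-3.1, -2.9, 7.1]
grip_width: 0.001
finger_force: 3.3
```

>>> {"fn": "step_arm", "kwargs": {
  "targets": [
    [[0, 0, 0.05, 0, 0, 0], [0, 0, 0, 0, 0, 0]]
  ]
}}

```text
t: 30.4
tcp_pos: [496.6, -212.5, 80.0]
ee_rot: [0.397, 3.116, -0.003]
ft_force: [-1.4, -2.2, 4.5]
grip_width: -0.002
finger_force: 2.4
```

>>> {"fn": "step_arm", "kwargs": {
  "targets": [
    [[0, 0, 0.05, 0, 0, 0], [0, 0, 0, 0, 0, 0]]
  ]
}}

```text
t: 30.6
tcp_pos: [496.6, -212.2, 79.3]
ee_rot: [0.397, 3.116, -0.002]
ft_force: [-0.9, -3.2, 3.4]
grip_width: 0.005
finger_force: 1.9
```

>>> {"fn": "step_arm", "kwargs": {
  "targets": [
    [[0, 0, 0.05, 0, 0, 0], [0, 0, 0, 0, 0, 0]]
  ]
}}

```text
t: 30.8
tcp_pos: [496.6, -211.6, 78.3]
ee_rot: [0.397, 3.116, 0.0]
ft_force: [1.2, -1.2, 1.4]
grip_width: 0.001
finger_force: 0.8
```

>>> {"fn": "step_arm", "kwargs": {
  "targets": [
    [[0, 0, 0.03, 0, 0, 0], [0, 0, 0, 0, 0, 0]]
  ]
}}

```text
t: 31.0
tcp_pos: [496.2, -211.1, 77.7]
ee_rot: [-0.396, -3.116, -0.001]
ft_force: [0.1, -0.3, 0.2]
grip_width: 0.003
finger_force: 0.0
```

>>> {"fn": "step_arm", "kwargs": {
  "targets": [
    [[0, 0, 0.04, 0, 0, 0], [0, 0, 0, 0, 0, 0]]
  ]
}}

```text
t: 31.2
tcp_pos: [496.3, -211.3, 77.4]
ee_rot: [-0.396, -3.116, -0.001]
ft_force: [-0.3, 1.2, 0.2]
grip_width: -0.0
finger_force: 0.0
```

fr has clicked. The last one is bl.

>>> {"fn": "step_arm", "kwargs": {
  "targets": [
    [[0, 0, -1, 0, 0, 0], [0, 0, -2.5, 0, 0, 0], [0, 0, -2.5, 0, 0, 0], [-1.572, 2.043, 0, 0, 0, 0], [-1.572, 2.043, 0, 0, 0, 0], [-1.572, 2.043, 0, 0, 0, 0], [-1.572, 2.043, 0, 0, 0, 0], [-1.572, 2.043, 0, 0, 0, 0], [-1.572, 2.043, 0, 0, 0, 0], [-1.572, 2.043, 0, 0, 0, 0], [0, 0, 0, 0, 0, 0], [0, 0, 1.2, 0, 0, 0], [0, 0, 1.2, 0, 0, 0], [0, 0, 1.0, 0, 0, 0], [0, 0, 0.6, 0, 0, 0], [0, 0, 0, 0, 0, 0], [0, 0, 0, 0, 0, 0]]
  ]
}}

```text
t: 32.9
tcp_pos: [638.7, -101.0, 97.8]
ee_rot: [-0.397, -3.116, 0.0]
ft_force: [0.5, -0.8, -0.5]
grip_width: -0.004
finger_force: 0.0
```

>>> {"fn": "step_arm", "kwargs": {
  "targets": [
    [[0, 0, 0.1, 0, 0, 0], [0, 0, 0, 0, 0, 0]]
  ]
}}

```text
t: 33.1
tcp_pos: [638.9, -100.8, 97.0]
ee_rot: [0.397, 3.116, -0.0]
ft_force: [-0.7, -0.3, 0.4]
grip_width: 0.002
finger_force: 0.0
```

>>> {"fn": "step_arm", "kwargs": {
  "targets": [
    [[0, 0, 0.1, 0, 0, 0], [0, 0, 0, 0, 0, 0]]
  ]
}}

```text
t: 33.3
tcp_pos: [638.8, -100.7, 95.7]
ee_rot: [0.396, 3.116, -0.0]
ft_force: [0.3, 0.3, -0.4]
grip_width: -0.001
finger_force: 0.0
```

>>> {"fn": "step_arm", "kwargs": {
  "targets": [
    [[0, 0, 0.1, 0, 0, 0], [0, 0, 0, 0, 0, 0]]
  ]
}}

```text
t: 33.5
tcp_pos: [638.8, -100.7, 94.6]
ee_rot: [-0.397, -3.116, 0.0]
ft_force: [0.3, -0.3, 0.3]
grip_width: 0.001
finger_force: 0.0
```

>>> {"fn": "step_arm", "kwargs": {
  "targets": [
    [[0, 0, 0.1, 0, 0, 0], [0, 0, 0, 0, 0, 0]]
  ]
}}

```text
t: 33.7
tcp_pos: [638.8, -100.7, 93.5]
ee_rot: [-0.397, -3.116, 0.0]
ft_force: [0.0, 0.7, 0.2]
grip_width: 0.001
finger_force: 0.0
```

>>> {"fn": "step_arm", "kwargs": {
  "targets": [
    [[0, 0, 0.1, 0, 0, 0], [0, 0, 0, 0, 0, 0]]
  ]
}}

```text
t: 33.9
tcp_pos: [638.8, -100.7, 92.5]
ee_rot: [-0.397, -3.116, -0.0]
ft_force: [0.7, -0.0, 0.4]
grip_width: -0.002
finger_force: 0.0
```

>>> {"fn": "step_arm", "kwargs": {
  "targets": [
    [[0, 0, 0.1, 0, 0, 0], [0, 0, 0, 0, 0, 0]]
  ]
}}

```text
t: 34.1
tcp_pos: [638.7, -100.7, 91.5]
ee_rot: [-0.397, -3.116, -0.0]
ft_force: [-0.2, -0.8, -1.2]
grip_width: 0.0
finger_force: 0.0
```

```bash
python3 - <<'E'
from st import *
ex=np.array([.968,-.2508]);ey=np.array([.2508,.968]);q=np.array([567.4,-156.4])+55*ex+71.5*ey
to(*q,88,-.2535)
E
```

```text
t 34.1 tcp [ 638.7 -100.7   91.5] shift cm [ 0.008 -0.034  0.354] tz 0.02 tilt [-2.e-04  1.e-04 -1.e+00] F [-0.19 -0.79 -1.2 ]
```

Earliest possible click is now at about z 82.5, so I can go on to 85.

>>> {"fn": "step_arm", "kwargs": {
  "targets": [
    [[0, 0, 0.1, 0, 0, 0], [0, 0, 0, 0, 0, 0]]
  ]
}}

```text
t: 34.3
tcp_pos: [638.7, -100.7, 90.5]
ee_rot: [-0.397, -3.116, -0.0]
ft_force: [-0.0, -0.3, -0.5]
grip_width: -0.005
finger_force: 0.0
```

>>> {"fn": "step_arm", "kwargs": {
  "targets": [
    [[0, 0, 0.1, 0, 0, 0], [0, 0, 0, 0, 0, 0]]
  ]
}}

```text
t: 34.5
tcp_pos: [638.8, -100.7, 89.5]
ee_rot: [-0.397, -3.116, -0.0]
ft_force: [0.1, -0.2, 0.2]
grip_width: -0.001
finger_force: 0.0
```

>>> {"fn": "step_arm", "kwargs": {
  "targets": [
    [[0, 0, 0.1, 0, 0, 0], [0, 0, 0, 0, 0, 0]]
  ]
}}

```text
t: 34.7
tcp_pos: [638.7, -100.7, 88.5]
ee_rot: [-0.397, -3.116, -0.0]
ft_force: [0.5, 0.9, 0.7]
grip_width: -0.003
finger_force: 0.0
```

>>> {"fn": "step_arm", "kwargs": {
  "targets": [
    [[0, 0, 0.1, 0, 0, 0], [0, 0, 0, 0, 0, 0]]
  ]
}}

```text
t: 34.9
tcp_pos: [638.7, -100.7, 87.5]
ee_rot: [-0.397, -3.116, -0.0]
ft_force: [0.4, 1.2, 0.5]
grip_width: 0.005
finger_force: 0.0
```

>>> {"fn": "step_arm", "kwargs": {
  "targets": [
    [[0, 0, 0.1, 0, 0, 0], [0, 0, 0, 0, 0, 0]]
  ]
}}

```text
t: 35.1
tcp_pos: [638.9, -100.7, 86.8]
ee_rot: [0.397, 3.116, 0.0]
ft_force: [-0.3, 0.0, 1.6]
grip_width: -0.001
finger_force: 0.6
```

>>> {"fn": "step_arm", "kwargs": {
  "targets": [
    [[0, 0, 0.1, 0, 0, 0], [0, 0, 0, 0, 0, 0]]
  ]
}}

```text
t: 35.3
tcp_pos: [639.0, -100.6, 86.4]
ee_rot: [0.396, 3.116, 0.0]
ft_force: [-1.6, 0.9, 6.6]
grip_width: -0.004
finger_force: 2.9
```

>>> {"fn": "step_arm", "kwargs": {
  "targets": [
    [[0, 0, 0.05, 0, 0, 0], [0, 0, 0.05, 0, 0, 0]]
  ]
}}

```text
t: 35.5
tcp_pos: [639.1, -100.6, 86.0]
ee_rot: [0.396, 3.115, 0.0]
ft_force: [-2.3, 2.1, 11.9]
grip_width: 0.0
finger_force: 5.7
```

>>> {"fn": "step_arm", "kwargs": {
  "targets": [
    [[0, 0, 0.05, 0, 0, 0], [0, 0, 0.05, 0, 0, 0]]
  ]
}}

```text
t: 35.7
tcp_pos: [639.2, -100.4, 85.2]
ee_rot: [0.396, 3.115, 0.0]
ft_force: [-2.4, 2.1, 12.8]
grip_width: 0.0
finger_force: 6.1
```

>>> {"fn": "step_arm", "kwargs": {
  "targets": [
    [[0, 0, 0.05, 0, 0, 0], [0, 0, 0.05, 0, 0, 0]]
  ]
}}

```text
t: 35.9
tcp_pos: [639.2, -100.3, 84.3]
ee_rot: [0.396, 3.114, 0.001]
ft_force: [-3.4, 3.3, 12.4]
grip_width: 0.002
finger_force: 6.1
```

>>> {"fn": "step_arm", "kwargs": {
  "targets": [
    [[0, 0, 0.05, 0, 0, 0], [0, 0, 0.05, 0, 0, 0]]
  ]
}}

```text
t: 36.1
tcp_pos: [639.2, -100.1, 83.2]
ee_rot: [0.396, 3.115, 0.001]
ft_force: [-2.8, 4.2, 11.6]
grip_width: 0.004
finger_force: 5.8
```

>>> {"fn": "step_arm", "kwargs": {
  "targets": [
    [[0, 0, 0.05, 0, 0, 0], [0, 0, 0.05, 0, 0, 0]]
  ]
}}

```text
t: 36.3
tcp_pos: [639.2, -100.0, 82.1]
ee_rot: [0.395, 3.115, 0.002]
ft_force: [-0.9, 4.5, 10.9]
grip_width: 0.002
finger_force: 5.2
```

>>> {"fn": "step_arm", "kwargs": {
  "targets": [
    [[0, 0, 0.05, 0, 0, 0], [0, 0, 0, 0, 0, 0]]
  ]
}}

```text
t: 36.5
tcp_pos: [639.2, -99.9, 81.3]
ee_rot: [0.395, 3.115, 0.002]
ft_force: [-1.7, 4.5, 8.2]
grip_width: 0.004
finger_force: 4.2
```

>>> {"fn": "step_arm", "kwargs": {
  "targets": [
    [[0, 0, 0.05, 0, 0, 0], [0, 0, 0, 0, 0, 0]]
  ]
}}

```text
t: 36.7
tcp_pos: [639.2, -99.8, 80.6]
ee_rot: [0.395, 3.115, 0.002]
ft_force: [-0.5, 4.1, 8.0]
grip_width: -0.0
finger_force: 3.5
```

>>> {"fn": "step_arm", "kwargs": {
  "targets": [
    [[0, 0, 0.05, 0, 0, 0], [0, 0, 0, 0, 0, 0]]
  ]
}}

```text
t: 36.9
tcp_pos: [639.2, -99.9, 79.9]
ee_rot: [0.395, 3.115, 0.002]
ft_force: [-0.3, 3.8, 6.6]
grip_width: -0.002
finger_force: 2.9
```

>>> {"fn": "step_arm", "kwargs": {
  "targets": [
    [[0, 0, 0.05, 0, 0, 0], [0, 0, 0, 0, 0, 0]]
  ]
}}

```text
t: 37.1
tcp_pos: [639.2, -100.1, 79.2]
ee_rot: [0.396, 3.115, 0.001]
ft_force: [0.2, 1.7, 5.1]
grip_width: -0.002
finger_force: 2.2
```

>>> {"fn": "step_arm", "kwargs": {
  "targets": [
    [[0, 0, 0.05, 0, 0, 0], [0, 0, 0, 0, 0, 0]]
  ]
}}

```text
t: 37.3
tcp_pos: [638.9, -100.7, 78.2]
ee_rot: [0.396, 3.116, -0.0]
ft_force: [0.5, 2.0, 1.8]
grip_width: 0.003
finger_force: 1.0
```

>>> {"fn": "step_arm", "kwargs": {
  "targets": [
    [[0, 0, 0.03, 0, 0, 0], [0, 0, 0, 0, 0, 0]]
  ]
}}

```text
t: 37.5
tcp_pos: [638.5, -101.0, 77.4]
ee_rot: [-0.397, -3.116, 0.001]
ft_force: [-0.3, -0.1, 0.4]
grip_width: -0.001
finger_force: 0.0
```

>>> {"fn": "step_arm", "kwargs": {
  "targets": [
    [[0, 0, 0.03, 0, 0, 0], [0, 0, 0, 0, 0, 0]]
  ]
}}

```text
t: 37.7
tcp_pos: [638.5, -100.8, 77.2]
ee_rot: [-0.397, -3.116, 0.0]
ft_force: [0.2, -0.2, -0.6]
grip_width: 0.001
finger_force: 0.0
```

All four have clicked. I'll retreat straight up and away, then take a last look.

>>> {"fn": "step_arm", "kwargs": {
  "targets": [
    [[0, 0, -1, 0, 0, 0], [0, 0, -2.5, 0, 0, 0], [0, 0, -3, 0, 0, 0], [0, 0, -3, 0, 0, 0], [0, 0, -3, 0, 0, 0], [4, 0, 0, 0, 0, 0], [4, 0, 0, 0, 0, 0], [4, 0, 0, 0, 0, 0], [4, 0, 0, 0, 0, 0], [0, 0, 0, 0, 0, 0], [0, 0, 0, 0, 0, 0]]
  ]
}}

```text
t: 38.8
tcp_pos: [483.8, -60.6, 204.0]
ee_rot: [0.396, 3.114, -0.001]
ft_force: [0.6, 0.0, -0.1]
grip_width: 0.004
finger_force: 0.0
```

```bash
python3 - <<'E'
from st import *
cv2.imwrite("pics/c7.png",cv2.resize(get_image("scene")[120:210,215:325,::-1],None,fx=6,fy=6,interpolation=cv2.INTER_CUBIC))
E
```

```text
(no output)
```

View pics/c7.png

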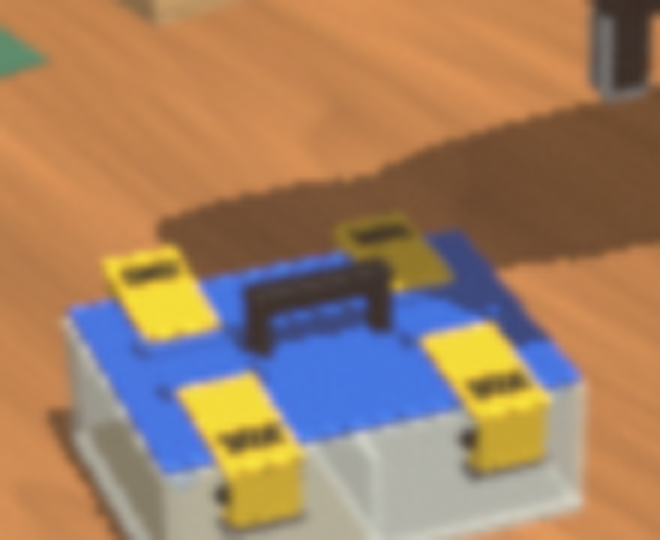

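All four clips are down and the lid is flat (clips at crop (160,290), (395,250), (490,375) and (240,430)). The gripper is clear at (620,60).

```bash
python3 -c "
from bench import *
print(job_done())"
```

```text
the job is handed in; nothing more can be done
None
```

The lid is flat on the box and all four clips are clicked down in the order fl, br, fr, bl; peak push read about 15.5 N, on br while pressing just inboard of its pad, and the glue jar, awl and block were not touched.

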